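Screw the lid onto the storage jar

TASK

Close the storage jar: pick up its lid, set it level on the jar's mouth and turn it gently backward (counter-clockwise seen from above) until you feel it drop into the thread, then screw it forward (clockwise) all the way down to its stop and let go. Do not force, overtighten or tilt the lid, and leave the things around it where they are.

Things in the scene. Friction and masses are not known exactly. Their poses are not given: they have to be found in the camera images.
- jar: White stoneware storage jar, 84 mm across, 102 mm high to its rim, threaded neck showing; its suction foot holds it to the worktop, so it neither moves nor turns. Origin: centre of its underside, on the worktop; z up. Its yaw says nothing of where the thread starts lie. A grip of about 20 N on the lid's knob is enough to turn it, and slips at the stop.
- jar_mouth (a point): Centre of the jar's mouth at the rim, 102 mm above the worktop. The neck is 40 mm across, its top 4 mm a lead-in cone narrowing to 32 mm; outside it are four equal thread starts 90 degrees apart, 48 mm across. Where they lie is not given and must be felt. The lid has 1.5 mm of play sideways, 2 mm in height in the groove.
- thread_top (a point): Point on the jar's axis at the height of the level thread tops (90 mm). The lid, set down anywhere, usually stands on them; upright stop bars 3.5 mm higher block it clockwise. Turned counter-clockwise by at most 80 degrees it comes over the entries (14 degrees of turn wide), where a push of 2 to 8 N drops it 10 mm and stop bars end the backward turn. By chance it is over them at once.
- bar_top (a point): Point on the jar's axis at the height of the stop bars' tops (93.5 mm); the four bars are 2.4 mm wide. If the lid resists turning back (over about 0.2 N m) before it has dropped, its lugs hang on the edge of the bars beside the entries: ease it 5 to 10 degrees clockwise and press lightly.
- thread_entry (a point): Point on the jar's axis at the floor of the entries (80 mm). From here the lid screws clockwise by 60 to 70 degrees, going down 6 mm more (about 6.4 mm per rad), to a hard stop. The thread holds by friction: the lid goes down only when turned. If the lid was set down on the four stop bars it first drops 3.5 mm when turned back: that is not yet the entry.
- lid_knob (a point): Centre of the lid's round black knob, 40 mm across, 24 mm high, on a steel lid 59 mm across, 34 mm high, standing open side down (58 mm over all, 0.12 kg). On the lid's axis (z), 46 mm above its lower edge. Four hidden lugs inside the edge; yaw tells nothing of them. Height on the jar: 138.5 mm on stop bars, 135 on thread tops, 125 in the entry, 119 fully down.
- garlic: bystander: garlic bulb, 56 mm; origin at its underside
- lime: bystander: green lime, 48 mm; origin at its underside
- tea_spoon: bystander: tea spoon with red handle, 132 mm long, lying near the front edge
- lemon: bystander: lemon, 83 mm long, by the hob
- onion: bystander: red onion, 71 mm high
- mug: bystander: white mug on the blue woven mat at the back, 94 mm high
- fish_tin: bystander: round tin, 86 mm across, 40 mm high, on the other woven mat, below the wall cabinets (their underside is 0.56 m above the worktop, their front about level with the near edge of the mats; keep the wrist clear of them)
There are look-alikes about, which are no part of the job. What is shaped like the part that bears lid_knob but purple is not meant.

How it is judged:
On the way:
1. the lid stands level on the jar's mouth, not yet in the thread's depth (horizontal distance between lid_knob and jar_mouth below 0.005 m and z of lid_knob in the frame of jar between 0.122 and 0.142 m and angle between lid_knob's own z axis and vertical below 0.12 rad), for 0.1 s.
At the end, for the whole second after the job is handed in: The lid is screwed down on the jar: its knob's centre less than 121 mm above the worktop (119 mm is fully down), within 4 mm of the jar's axis, tilted less than 0.06 rad, and released (z of lid_knob in the frame of jar below 0.121 m and horizontal distance between lid_knob and jar_mouth below 0.004 m and angle between lid_knob's own z axis and vertical below 0.06 rad); the robot touches nothing.
It fails at once if the lid is forced before it has dropped into the thread: more than 40 N between lid and neck (contact force between lid and neck above 40 N and z of lid_knob in the frame of jar above 0.128 m).
It fails at once if the lid is overtightened (more than 70 N on the neck) or pressed on the jar's body with more than 40 N (contact force between lid and neck above 70 N or contact force between lid and jar above 40 N).
It fails at once if the lid is tilted by more than 0.15 rad on the neck (cross-threaded) (horizontal distance between lid_knob and jar_mouth below 0.02 m and z of lid_knob in the frame of jar below 0.131 m and angle between lid_knob's own z axis and vertical above 0.15 rad).
It fails at once if a bystander is moved by more than 40 mm (distance of any of garlic, lime, tea_spoon, lemon, onion, mug, fish_tin from where it was at the start of the episode above 0.04 m).
It also fails if it takes over 61 s, if anything falls off the work surface, if the arm or the gripper's body presses on something with over 40 N, if the wrist force passes 120 N, or if a joint passes its speed limit or range.

ROBOT

A 6-joint arm with a two-finger parallel gripper is mounted at the origin on a cart in front of the work surface, level with it; the furniture and walls round the work are solid. World frame = base frame: x ahead of the robot, y to its left, z up, the work surface at z = 0. Lengths are in m, angles in rad, forces in N, time in s.
With the tool pointing down it reaches from about 0.325 to 0.9 m from the base axis. Payload 6.1 kg.
Tool frame: the origin (TCP) lies at the very end of the fingers, on their centre line; the grasp point (between the pads) lies grasp_offset behind it (grasp_offset is the distance from the TCP to the grasp point, in m); z points along the fingers, y is the direction in which the jaws open and shut (so a half turn about z gives the same grasp; the last joint's range is limited). The gripper opens to 87 mm and grips with 3 to 60 N. Pads are 19 mm wide; open, the fingers measure 117 mm over their backs; the gripper's body (75 mm by 190 mm) begins 51 mm behind the grasp point.
Start: joints at [-1.475, 0.22, 1.526, -0, 1.395, -0.126], TCP at [0.137, -0.61, 0.223] pointing down, gripper open.
Joint ranges: [-2.98, 2.98], [-0.91, 2.08], [0.09, 2.57], [-1.24, 4.39], [0.2, 2.65], [-2.68, 2.68]. Speed limits (rad/s): [2.57, 2.57, 3.01, 3.14, 3.14, 3.14].

INTERFACE

Orientations are given as a 3x3 rotation matrix whose columns are the frame's x, y, z axes.
In Python, from rig import get_state, grab_frame, calibration, hand_in, grasp_offset gives the robot as it stands.
- The arm moves only by the shell command python3 -m pendant 'ROWS'. ROWS is JSON, a list of rows, each a list of 3 entries, a list of its own where there are three numbers: the closure, from 0 (fully open) to 1 (shut), then the shift along the tool's x, y, z in mm, then the turn, a rotation vector about the tool's x, y, z in degrees. In form: [[gripper, [x, y, z], [ax, ay, az]], ...]. A call has 1 to 5 rows; each row shifts and turns the pose as measured when the row begins, along the tool's axes as they then stand; what a row does not reach is not made up. A row lasts 1/10 s, in which the tool goes at most 50 mm and 8.59 degrees, less where a joint would pass 70% of its speed; a pose out of reach is approached as far as the arm can. A call with a gripper value outside its range is refused whole. The fingers move at their own pace and stop on an object; the grip force is fixed at half the most. Time passes only in rows, so rows that do not move let the fingers close. It gives the time, the measured TCP pose, the force and the opening at its end, in the units of the state.
- get_state(): the state, without advancing time (a new reading comes with each control period).
- grab_frame(name): name is "scene" or "top"; returns (picture, depth): 480x640x3 uint8, red, green, blue; 480x640 float32, m along the optical axis (not along the pixel's ray), 0 where there is no reading.
- calibration(name): a dict with "fx", "fy", "cx", "cy" (pixels), "extrinsics" (4x4, takes a point from camera to world coordinates). Camera axes: x right, y down, z forward; pixel columns grow to the right and rows downward; lengths in m; the calibration is good to about 2 mm. A picture is of the moment at which its call begins. calibration takes no time and is no camera call.
- hand_in(): hands the job in, once; it reports no verdict.
The state is a dict: "t": time; "joints": joint angles; "qvel": joint speeds; "joint_efforts": joint torques, N m; "tcp_pos": TCP position; "tcp_rot": TCP orientation; "wrist_force": force on the tool from outside, world axes, zero at the start; "moment": the same for the moment, N m; "width": opening from 0.0 (shut) to 1.0 (fully open).
Only numpy, scipy, OpenCV 4.12 (cv2) and the standard library are available. Lean on these libraries where they do the work, as an engineer would, in place of code of your own. Each camera call takes 0.05 s, during which the arm holds its last target. There are 200 camera calls.

## Working session

There is one attempt and no reset: what is moved stays moved. The work goes in short steps, Python scripts to look and compute and a shell command to move; the robot and the scene stay as the last step left them, time stands still between calls to the robot, and variables do not carry over. Pictures are saved under pics/ and viewed, about 8 in all and at most 12, crops included, and the job is handed in when it is done.

```bash
mkdir -p pics
python3 - <<'E'
from rig import *
import cv2,numpy as np
for n in("scene","top"):
    p,d=grab_frame(n);cv2.imwrite(f"pics/{n}0.png",p[:,:,::-1]);np.save(f"{n}0.npy",d);c=calibration(n);print(n,c)
s=get_state();print(s,grasp_offset)
E
```

```text
scene {'fx': 519.6015312148752, 'fy': 519.6015312148752, 'cx': 322.4341173428538, 'cy': 253.70800175104313, 'extrinsics': array([[-0.81600224, -0.41465686,  0.40274064,  0.13654506],
       [-0.57789795,  0.56928482, -0.58476384,  0.3940839 ],
       [ 0.0132022 , -0.7099116 , -0.70416704,  0.83004772],
       [ 0.        ,  0.        ,  0.        ,  1.        ]])}
top {'fx': 444.624732490946, 'fy': 444.624732490946, 'cx': 313.3203102250098, 'cy': 246.58973177201128, 'extrinsics': array([[ 0.00832616, -0.99933262,  0.03556679,  0.50864355],
       [-0.99949015, -0.00941333, -0.03050964, -0.20085756],
       [ 0.03082408, -0.03529463, -0.99890148,  0.93180475],
       [ 0.        ,  0.        ,  0.        ,  1.        ]])}
{'t': 0.1, 'joints': array([-1.47510627e+00,  2.21176965e-01,  1.52747985e+00, -4.39433724e-06,
        1.39468793e+00, -1.26079404e-01]), 'qvel': array([ 1.77065359e-03, -1.57774280e-03, -2.58574773e-03,  2.05109331e-03,
        5.06895077e-05, -1.55807715e-04]), 'joint_efforts': array([ 1.46098460e-03, -4.95943451e+01, -3.88519907e+01,  7.02468446e-02,
        5.16480440e-02, -4.72187980e-05]), 'tcp_pos': array([ 0.13742703, -0.60914091,  0.22153716]), 'tcp_rot': array([[ 9.75509621e-01,  2.19956699e-01, -1.71708776e-04],
       [ 2.19956660e-01, -9.75508087e-01,  1.74366483e-03],
       [ 2.16027461e-04, -1.73873031e-03, -9.99998465e-01]]), 'wrist_force': array([-0.58773711,  0.03384242, -0.50133952]), 'moment': array([0.00172613, 0.01649415, 0.01065443]), 'width': 0.9970398618331043} 0.0187
```

View pics/scene0.png

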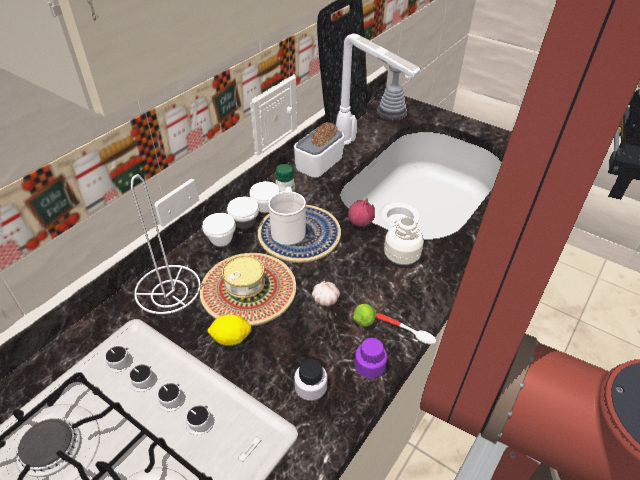

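View pics/top0.png

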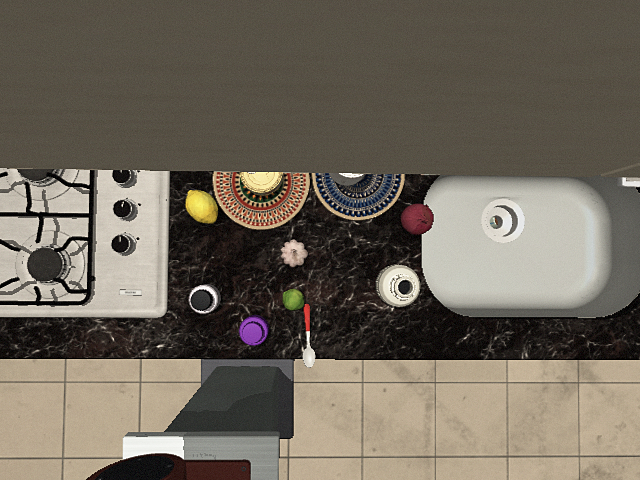

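The scene view shows the lid (black knob) at (311,370) and the jar at (404,240). The top view shows the lid at (203,299) and the jar at (400,287), with the purple decoy at (253,331).

```bash
cat > h.py <<'E'
from rig import *
import cv2,numpy as np
def cloud(n,d):
    c=calibration(n);v,u=np.mgrid[:480,:640]
    P=np.stack([(u-c["cx"])/c["fx"]*d,(v-c["cy"])/c["fy"]*d,d],-1)@c["extrinsics"][:3,:3].T+c["extrinsics"][:3,3]
    P[d==0]=np.nan;return P
def circ(q):
    A=np.c_[2*q,np.ones(len(q))];x=np.linalg.lstsq(A,(q**2).sum(1),rcond=None)[0]
    return x[:2].round(4),round(float(np.sqrt(x[2]+x[:2]@x[:2])),4)
E
python3 - <<'E'
from h import *
for n,bs in(("top",dict(lid=(180,225,275,322),jar=(370,430,262,312))),("scene",dict(lid=(288,334,352,402),jar=(378,428,208,268)))):
    P=cloud(n,np.load(n+"0.npy"))
    for k,(a,b,c,d) in bs.items():
        q=P[c:d,a:b].reshape(-1,3);q=q[np.isfinite(q).all(1)]
        print(n,k,"zmax",np.sort(q[:,2])[-20:].mean().round(4),"ground",np.percentile(q[:,2],5).round(4))
        h,e=np.histogram(q[:,2],np.arange(-.01,.13,.005));print(dict(zip(e[:-1].round(3),h)))
        for lo,hi in ((.006,.03),(.03,.04),(.05,.065)) if k=="lid" else ((.01,.06),(.06,.075),(.085,.09),(.1,.106)):
            m=q[(q[:,2]>lo)&(q[:,2]<hi)]
            if len(m)>8: print("  ",lo,hi,len(m),circ(m[:,:2]),"bbox",m[:,:2].min(0).round(4),m[:,:2].max(0).round(4))
E
```

```text
top lid zmax 0.0599 ground -0.0033
{np.float64(-0.01): np.int64(8), np.float64(-0.005): np.int64(1009), np.float64(0.0): np.int64(359), np.float64(0.005): np.int64(11), np.float64(0.01): np.int64(13), np.float64(0.015): np.int64(14), np.float64(0.02): np.int64(11), np.float64(0.025): np.int64(47), np.float64(0.03): np.int64(241), np.float64(0.035): np.int64(31), np.float64(0.04): np.int64(11), np.float64(0.045): np.int64(11), np.float64(0.05): np.int64(51), np.float64(0.055): np.int64(287), np.float64(0.06): np.int64(7), np.float64(0.065): np.int64(0), np.float64(0.07): np.int64(0), np.float64(0.075): np.int64(0), np.float64(0.08): np.int64(0), np.float64(0.085): np.int64(0), np.float64(0.09): np.int64(0), np.float64(0.095): np.int64(0), np.float64(0.1): np.int64(0), np.float64(0.105): np.int64(0), np.float64(0.11): np.int64(0), np.float64(0.115): np.int64(0), np.float64(0.12): np.int64(0), np.float64(0.125): np.int64(0)}
   0.006 0.03 92 (array([ 0.4341, -0.0087]), 0.0282) bbox [ 0.4054 -0.0376] [0.4633 0.0208]
   0.03 0.04 272 (array([ 0.4334, -0.0073]), 0.0252) bbox [ 0.4055 -0.03
[... 3269 characters left out ...]
(59), np.float64(0.08): np.int64(43), np.float64(0.085): np.int64(80), np.float64(0.09): np.int64(81), np.float64(0.095): np.int64(72), np.float64(0.1): np.int64(47), np.float64(0.105): np.int64(0), np.float64(0.11): np.int64(0), np.float64(0.115): np.int64(0), np.float64(0.12): np.int64(0), np.float64(0.125): np.int64(0)}
   0.01 0.06 655 (array([ 0.464 , -0.3969]), 0.0399) bbox [ 0.4215 -0.4235] [ 0.5035 -0.3537]
   0.06 0.075 393 (array([ 0.4634, -0.3958]), 0.0296) bbox [ 0.4254 -0.4298] [ 0.4994 -0.3582]
   0.085 0.09 80 (array([ 0.4642, -0.3953]), 0.0202) bbox [ 0.4407 -0.4165] [ 0.4878 -0.3725]
   0.1 0.106 47 (array([ 0.4639, -0.3964]), 0.0158) bbox [ 0.4468 -0.4128] [ 0.4802 -0.3782]
```

Run:
```python
import cv2,numpy as np
a=cv2.imread("pics/scene0.png")[200:270,370:440];b=cv2.imread("pics/top0.png")[255:325,365:435]
cv2.imwrite("pics/jar.png",np.hstack([cv2.resize(x,(390,390),interpolation=cv2.INTER_CUBIC) for x in(a,b)]))
```

```text
(no output)
```

View pics/jar.png

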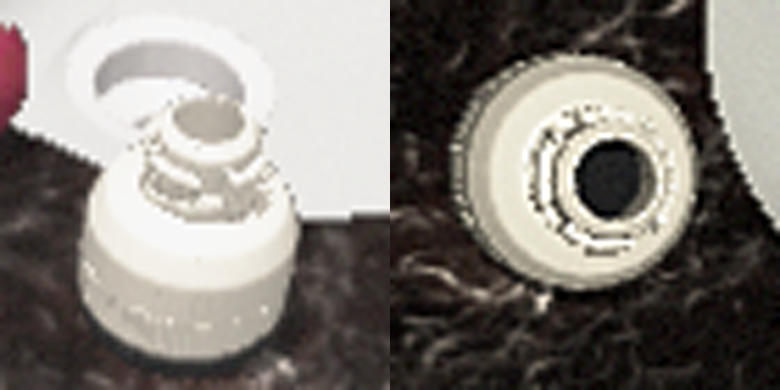

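The views agree: the lid is at about (0.434,-0.007), the jar at about (0.464,-0.398), and the neck is unobstructed. I'll fly over to the lid first, turning the tool by -25° on the way.

```bash
cat >> h.py <<'E'
def rep(xy=None,z=None,yaw=None):
    s=get_state();R=s["tcp_rot"];p=s["tcp_pos"];y=np.arctan2(R[1,0],R[0,0])
    print("t %.1f"%s["t"],"p",p.round(4),"yaw %.1f"%np.degrees(y),"tilt %.3f"%np.arccos(min(1,-R[2,2])),"F",s["wrist_force"].round(1),"M",s["moment"].round(2),"w %.3f"%s["width"],"q6 %.2f"%s["joints"][5])
    if xy is not None:
        d=R.T@(np.array([*xy,p[2] if z is None else z])-p);print("tool shift mm",(d*1e3).round(1),"level rotvec deg",np.degrees(cv2.Rodrigues(R.T@np.array([[np.cos(y),np.sin(y),0],[np.sin(y),-np.cos(y),0],[0,0,-1]]))[0].ravel()).round(2))
E
P="python3 -m pendant"
$P '[[0,[30,-37,0],[0,0,0]],[0,[30,-37,0],[0,0,0]],[0,[30,-37,0],[0,0,0]],[0,[30,-37,0],[0,0,0]],[0,[30,-37,0],[0,0,0]]]'
$P '[[0,[30,-37,0],[0,0,0]],[0,[30,-37,0],[0,0,0]],[0,[30,-37,0],[0,0,0]],[0,[30,-37,0],[0,0,0]],[0,[30,-37,0],[0,0,0]]]'
$P '[[0,[0,0,0],[0,0,-8.3]],[0,[0,0,0],[0,0,-8.3]],[0,[0,0,0],[0,0,-8.3]]]'
python3 -c "from h import *;rep((.4337,-.0075),.12)"
```

```text
t: 0.6
tcp_pos: [0.2426, -0.3915, 0.2165]
tcp_rot: [[0.977, 0.212, -0.002], [0.212, -0.977, 0.009], [-0.0, -0.009, -1.0]]
wrist_force: [1.2, 0.3, -0.1]
width: 0.999
t: 1.1
tcp_pos: [0.3516, -0.1691, 0.2167]
tcp_rot: [[0.978, 0.208, -0.002], [0.208, -0.978, 0.01], [0.0, -0.01, -1.0]]
wrist_force: [0.9, -1.0, 0.3]
width: 1.001
t: 1.4
tcp_pos: [0.3539, -0.1608, 0.216]
tcp_rot: [[0.788, 0.615, -0.001], [0.615, -0.788, 0.012], [0.006, -0.01, -1.0]]
wrist_force: [-0.0, -0.3, 0.3]
width: 0.997
t 1.4 p [ 0.3539 -0.1608  0.216 ] yaw 38.0 tilt 0.012 F [-0.  -0.3  0.3] M [-0.02 -0.06  0.05] w 0.997 q6 0.27
tool shift mm [156.7 -70.7  97.7] level rotvec deg [-0.59 -0.37  0.  ]
```

```bash
P="python3 -m pendant"
$P '[[0,[39,-18,12],[-0.6,-0.4,0]],[0,[39,-18,25],[0,0,0]],[0,[39,-18,30],[0,0,0]],[0,[39,-17,30],[0,0,0]],[0,[0,0,0],[0,0,0]]]' >/dev/null
python3 -c "from h import *;rep((.4337,-.0075),.06)"
```

```text
t 1.9 p [ 0.433  -0.0099  0.1195] yaw 38.1 tilt 0.006 F [-1.4 -1.  -0.4] M [-0.02  0.    0.01] w 0.998 q6 0.71
tool shift mm [ 2.  -1.8 59.5] level rotvec deg [0.33 0.01 0.  ]
```

```bash
P="python3 -m pendant"
$P '[[0,[2,-2,30],[0.3,0,0]],[0,[0,0,30],[0,0,0]],[0,[0,0,0],[0,0,0]]]' >/dev/null
python3 -c "from h import *;rep((.4337,-.0075),.038)
p,d=grab_frame('scene');cv2.imwrite('pics/s1.png',cv2.resize(p[330:430,250:380,::-1],(780,600)))"
```

```text
t 2.2 p [ 0.4335 -0.0061  0.0581] yaw 38.4 tilt 0.001 F [-1.5  0.7  0.5] M [-0.02  0.05 -0.01] w 0.999 q6 0.71
tool shift mm [-0.7  1.2 20.1] level rotvec deg [0.03 0.06 0.  ]
```

View pics/s1.png

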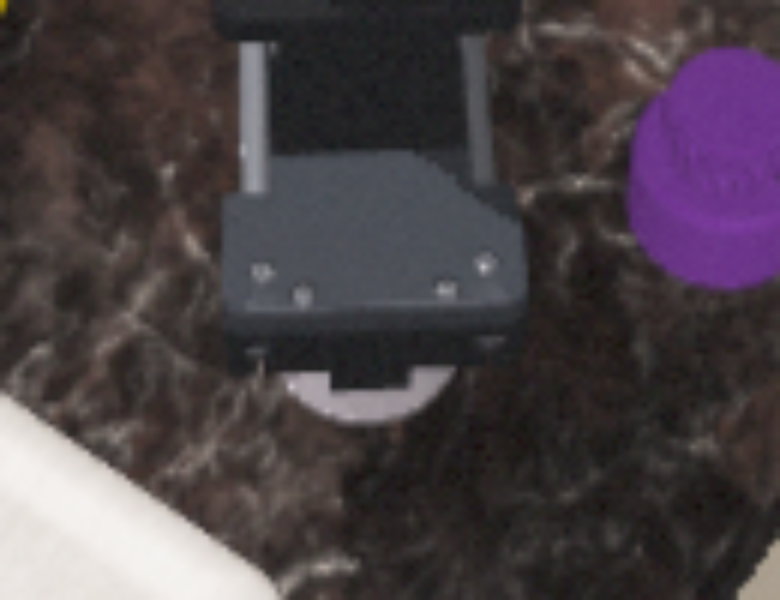

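The finger (x≈370 in the crop) is centred on the lid edge (x≈368) and clear of the decoy. I'll descend and close.

```bash
P="python3 -m pendant"
$P '[[0,[-0.7,1,12],[0,0,0]],[0,[0,0,7],[0,0,0]],[0,[0,0,0],[0,0,0]]]' >/dev/null
python3 -c "from h import *;rep((.4337,-.0075),.038)"
$P '[[1,[0,0,0],[0,0,0]],[1,[0,0,0],[0,0,0]],[1,[0,0,0],[0,0,0]],[1,[0,0,0],[0,0,0]],[1,[0,0,0],[0,0,0]]]' >/dev/null
python3 -c "from h import *;rep((.4337,-.0075),.038)"
$P '[[1,[0,0,0],[0,0,0]],[1,[0,0,0],[0,0,0]],[1,[0,0,0],[0,0,0]]]' >/dev/null
python3 -c "from h import *;rep((.4337,-.0075),.038)"
```

```text
t 2.5 p [ 0.438  -0.0096  0.0438] yaw 38.2 tilt 0.009 F [-0.4  0.4 -0.4] M [-0.01 -0.02 -0.03] w 0.998 q6 0.70
tool shift mm [-2.  -4.3  5.7] level rotvec deg [ 0.44 -0.27 -0.  ]
t 3.0 p [ 0.4399 -0.0104  0.0462] yaw 38.2 tilt 0.013 F [0.  0.1 1. ] M [-0.   -0.02  0.03] w 0.629 q6 0.70
tool shift mm [-3.1 -6.2  8.1] level rotvec deg [ 0.63 -0.42 -0.  ]
t 3.4 p [ 0.4397 -0.0101  0.0462] yaw 38.2 tilt 0.013 F [ 0.6 -0.3  0. ] M [-0.05 -0.03  0.02] w 0.446 q6 0.70
tool shift mm [-3.1 -5.9  8.1] level rotvec deg [ 0.6  -0.42 -0.  ]
```

```bash
P="python3 -m pendant"
$P '[[0.3,[0,0,0],[0,0,0]],[0.3,[0,0,0],[0,0,0]],[0.3,[0,0,0],[0,0,0]]]' >/dev/null
python3 -c "from h import *;rep((.4373,-.012),.038)"
$P '[[0.3,[-3,0,8],[0.6,-0.4,0]],[0.3,[0,0,0],[0,0,0]]]' >/dev/null
python3 -c "from h import *;rep((.4373,-.012),.038)"
```

```text
t 3.6 p [ 0.4398 -0.0102  0.0462] yaw 38.2 tilt 0.013 F [-0.   0.1 -0.1] M [-0.05  0.01 -0.03] w 0.633 q6 0.70
tool shift mm [-3.1 -0.2  8.2] level rotvec deg [ 0.62 -0.42 -0.  ]
t 3.9 p [ 0.4374 -0.0123  0.0376] yaw 38.2 tilt 0.000 F [ 0.3 -0.7  0.1] M [-0.06  0.04  0.02] w 0.691 q6 0.69
tool shift mm [ 0.1 -0.3 -0.4] level rotvec deg [-0.01 -0.    0.  ]
```

```bash
P="python3 -m pendant"
$P '[[1,[0,0,0],[0,0,0]],[1,[0,0,0],[0,0,0]],[1,[0,0,0],[0,0,0]],[1,[0,0,0],[0,0,0]],[1,[0,0,0],[0,0,0]]]' >/dev/null
python3 -c "from h import *;rep((.4373,-.012),.038)"
$P '[[1,[0,0,-10],[0,0,0]],[1,[0,0,-30],[0,0,0]],[1,[0,0,-45],[0,0,0]],[1,[0,0,-45],[0,0,0]],[1,[0,0,-30],[0,0,0]]]' >/dev/null
python3 -c "from h import *;rep((.464,-.398),.2)
p,d=grab_frame('scene');cv2.imwrite('pics/s2.png',p[:,:,::-1]);np.save('s2.npy',d)"
```

```text
t 4.3 p [ 0.4371 -0.0124  0.0371] yaw 38.2 tilt 0.001 F [-0.6  0.4 -0.6] M [-0.04 -0.08 -0.01] w 0.455 q6 0.69
tool shift mm [ 0.4 -0.1 -0.9] level rotvec deg [-0.06  0.04 -0.  ]
t 4.8 p [ 0.4323 -0.0113  0.1992] yaw 38.2 tilt 0.014 F [ 1.  -0.4 -0.4] M [-0.   -0.1   0.05] w 0.454 q6 0.69
tool shift mm [-214.3  323.4   -2.4] level rotvec deg [-0.63  0.52 -0.  ]
```

View pics/s2.png

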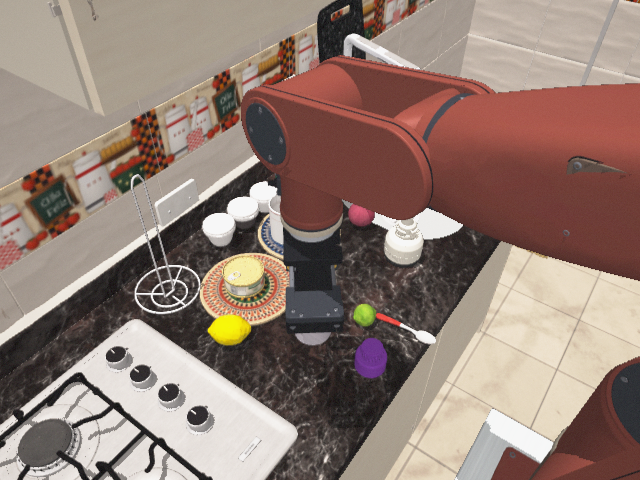

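The lid is held (seen below the fingers at (313,335)). I'll carry it to the jar at height.

```bash
P="python3 -m pendant"
$P '[[1,[-15,22,0],[-0.6,0.5,0]],[1,[-23,36,0],[0,0,0]],[1,[-24,36,0],[0,0,0]],[1,[-24,36,0],[0,0,0]],[1,[-24,36,0],[0,0,0]]]' >/dev/null
$P '[[1,[-24,36,0],[0,0,0]],[1,[-24,36,0],[0,0,0]],[1,[-24,36,0],[0,0,0]],[1,[-12,18,0],[0,0,0]],[1,[0,0,0],[0,0,0]]]' >/dev/null
python3 -c "from h import *;rep((.4643,-.3977),.17)"
```

```text
t 5.9 p [ 0.4667 -0.3744  0.2156] yaw 38.5 tilt 0.022 F [-0.2  1.  -1.5] M [-0.03 -0.01  0.05] w 0.451 q6 0.08
tool shift mm [-16.9  15.9  45.7] level rotvec deg [ 1.06 -0.74 -0.01]
```

```bash
P="python3 -m pendant"
$P '[[1,[-17,16,20],[1,-0.7,0]],[1,[0,0,20],[0,0,0]],[1,[0,0,0],[0,0,0]]]' >/dev/null
python3 -c "from h import *;rep((.4643,-.3977),.15)
p,d=grab_frame('scene');cv2.imwrite('pics/s3.png',cv2.resize(p[150:290,320:500,::-1],(770,600)));np.save('s3.npy',d)
p,d2=grab_frame('top');cv2.imwrite('pics/t3.png',p[:,:,::-1]);np.save('t3.npy',d2)
P=cloud('scene',d).reshape(-1,3);P=P[np.isfinite(P).all(1)];P=P[np.linalg.norm(P[:,:2]-[.464,-.397],axis=1)<.05]
for lo in np.arange(.06,.19,.008):
    m=P[(P[:,2]>lo)&(P[:,2]<lo+.008)]
    if len(m)>8:print(lo.round(3),len(m),circ(m[:,:2]))"
```

```text
t 6.2 p [ 0.4638 -0.3972  0.176 ] yaw 38.5 tilt 0.001 F [-0.2  0.1 -1.7] M [-0.01 -0.    0.  ] w 0.452 q6 0.06
tool shift mm [ 0.1  0.7 26. ] level rotvec deg [ 0.02 -0.07 -0.  ]
0.06 260 (array([ 0.4637, -0.3966]), 0.0324)
0.068 142 (array([ 0.4643, -0.3972]), 0.0249)
0.076 84 (array([ 0.4635, -0.3958]), 0.0205)
0.084 121 (array([ 0.4635, -0.3958]), 0.0202)
0.092 110 (array([ 0.4631, -0.3969]), 0.0181)
0.1 54 (array([ 0.4635, -0.396 ]), 0.0157)
0.132 13 (array([ 0.465 , -0.3977]), 0.0283)
0.14 81 (array([ 0.4643, -0.3963]), 0.0282)
0.148 88 (array([ 0.4641, -0.3962]), 0.0283)
0.156 84 (array([ 0.4638, -0.3964]), 0.0283)
0.164 134 (array([ 0.4634, -0.395 ]), 0.0264)
0.172 114 (array([ 0.462, -0.395]), 0.0236)
0.18 67 (array([ 0.4586, -0.3956]), 0.0234)
0.188 57 (array([ 0.4584, -0.3951]), 0.0239)
```

View pics/s3.png

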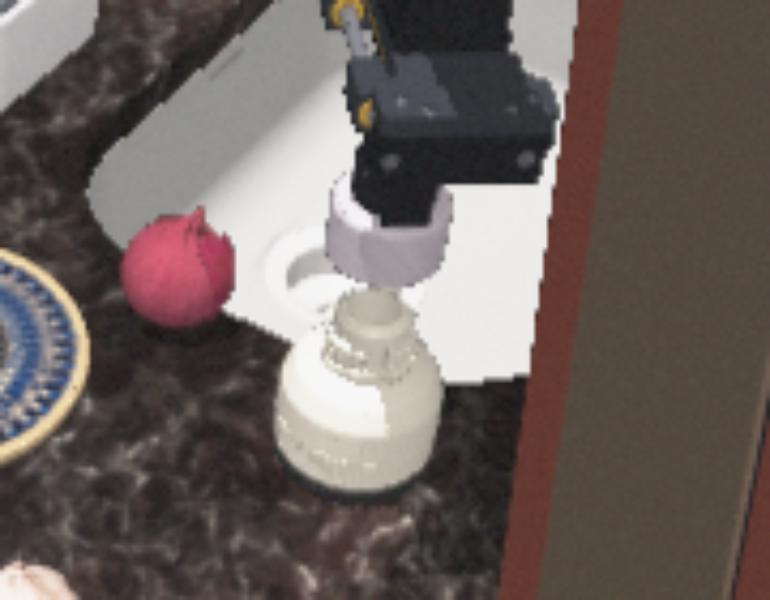

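Lid axis (0.4641,-0.3963) versus jar axis (0.4637,-0.3964) in the same view: aligned within 0.5 mm. Now a careful descent; contact is expected at TCP z≈0.130 or 0.127.

```bash
P="python3 -m pendant"
$P '[[1,[0,0,15],[0,0,0]],[1,[0,0,15],[0,0,0]],[1,[0,0,0],[0,0,0]]]' >/dev/null
python3 -c "from h import *;rep((.4637,-.3972),.130)"
```

```text
t 6.6 p [ 0.4668 -0.3977  0.1504] yaw 38.6 tilt 0.010 F [ 0.1  0.8 -1.3] M [ 0.02 -0.01  0.04] w 0.450 q6 0.06
tool shift mm [-2.1 -2.5 20.4] level rotvec deg [ 0.59 -0.11 -0.  ]
```

```bash
P="python3 -m pendant"
$P '[[1,[-2,-2.5,10],[0.6,-0.1,0]]]' >/dev/null
python3 -c "from h import *;rep((.4637,-.3972),.130)"
$P '[[1,[0,0,3],[0,0,0]]]' >/dev/null
python3 -c "from h import *;rep((.4637,-.3972),.130)"
```

```text
t 6.7 p [ 0.4647 -0.3975  0.1416] yaw 38.7 tilt 0.003 F [ 0.7 -1.  -1.2] M [-0.05 -0.07 -0.02] w 0.452 q6 0.06
tool shift mm [-0.6 -0.9 11.6] level rotvec deg [ 0.15 -0.02 -0.  ]
t 6.8 p [ 0.4638 -0.3967  0.1369] yaw 38.7 tilt 0.001 F [-0.1  0.6 -1.5] M [-0.01 -0.02 -0.  ] w 0.454 q6 0.06
tool shift mm [-0.4  0.3  6.9] level rotvec deg [-0.03  0.   -0.  ]
```

```bash
P="python3 -m pendant"
R='from h import *;rep((.4637,-.3970),.130)'
$P '[[1,[0,0,3],[0,0,0]]]' >/dev/null
python3 -c "$R"
$P '[[1,[0,0,2],[0,0,0]]]' >/dev/null
python3 -c "$R"
$P '[[1,[0,0,1.5],[0,0,0]]]' >/dev/null
python3 -c "$R"
```

```text
t 6.9 p [ 0.4639 -0.3968  0.1337] yaw 38.7 tilt 0.000 F [-0.3 -0.  -1.4] M [-0.08  0.01 -0.03] w 0.453 q6 0.06
tool shift mm [-0.3  0.1  3.7] level rotvec deg [-0.03 -0.    0.  ]
t 7.0 p [ 0.4637 -0.3967  0.1312] yaw 38.7 tilt 0.001 F [ 0.3 -0.2 -1.7] M [ 0.01 -0.04 -0.01] w 0.453 q6 0.06
tool shift mm [-0.2  0.2  1.2] level rotvec deg [-0.05  0.   -0.  ]
t 7.1 p [ 0.4638 -0.3968  0.1296] yaw 38.7 tilt 0.001 F [ 0.1 -0.5 -1.3] M [-0.06 -0.01 -0.04] w 0.450 q6 0.06
tool shift mm [-0.2  0.1 -0.4] level rotvec deg [-0.05 -0.    0.  ]
```

```bash
P="python3 -m pendant"
R='from h import *;rep((.4637,-.3970),.127)'
$P '[[1,[0,0,1],[0,0,0]]]' >/dev/null
python3 -c "$R"
$P '[[1,[0,0,1],[0,0,0]]]' >/dev/null
python3 -c "$R"
$P '[[1,[0,0,1],[0,0,0]]]' >/dev/null
python3 -c "$R"
$P '[[1,[0,0,0.5],[0,0,0]]]' >/dev/null
python3 -c "$R"
```

```text
t 7.2 p [ 0.4638 -0.3969  0.1287] yaw 38.7 tilt 0.000 F [ 0.   0.2 -0.2] M [-0.02 -0.01  0.04] w 0.456 q6 0.06
tool shift mm [-0.2 -0.   1.7] level rotvec deg [-0.03 -0.    0.  ]
t 7.3 p [ 0.4639 -0.3971  0.1278] yaw 38.7 tilt 0.000 F [ 0.6 -0.7 -0.3] M [-0.05 -0.04 -0.01] w 0.452 q6 0.06
tool shift mm [-0.1 -0.2  0.8] level rotvec deg [-0.01 -0.    0.  ]
t 7.4 p [ 0.464  -0.3972  0.1269] yaw 38.7 tilt 0.000 F [0.1 1.  0. ] M [ 0.01  0.01 -0.01] w 0.455 q6 0.06
tool shift mm [-0.1 -0.4 -0.1] level rotvec deg [ 0.02 -0.01 -0.  ]
t 7.5 p [ 0.4641 -0.3974  0.1266] yaw 38.7 tilt 0.001 F [-0.4 -0.4 -1.3] M [-0.15  0.07  0.03] w 0.455 q6 0.06
tool shift mm [-0.1 -0.5 -0.4] level rotvec deg [ 0.04 -0.   -0.  ]
```

```bash
P="python3 -m pendant"
R='from h import *;rep((.4637,-.3970),.127)'
$P '[[1,[0,-0.4,0.7],[0,0,0]]]' >/dev/null
python3 -c "$R"
$P '[[1,[0,0,0.7],[0,0,0]]]' >/dev/null
python3 -c "$R"
$P '[[1,[0,0,0.7],[0,0,0]]]' >/dev/null
python3 -c "$R"
```

```text
t 7.6 p [ 0.464  -0.3973  0.1261] yaw 38.7 tilt 0.001 F [ 0.7 -0.5  0.3] M [-0.19 -0.06 -0.02] w 0.449 q6 0.06
tool shift mm [ 0.  -0.4 -0.9] level rotvec deg [0.08 0.01 0.  ]
t 7.7 p [ 0.464  -0.3974  0.1259] yaw 38.7 tilt 0.002 F [-0.7  2.2  3.3] M [ 0.29  0.28 -0.04] w 0.450 q6 0.06
tool shift mm [ 0.  -0.5 -1.1] level rotvec deg [0.1  0.01 0.  ]
t 7.8 p [ 0.4641 -0.3974  0.1258] yaw 38.7 tilt 0.002 F [-2.2  1.3  5.1] M [0.34 0.33 0.  ] w 0.451 q6 0.06
tool shift mm [-0.  -0.6 -1.2] level rotvec deg [0.1  0.01 0.  ]
```

Contact at TCP z≈0.1258 with about 5–6 N: on the thread tops. Now I turn it backward with light pressure.

```bash
P="python3 -m pendant"
R='from h import *;rep((.4638,-.3971),.126)'
$P '[[1,[0,-0.2,0.5],[0,0,-4]]]' >/dev/null
python3 -c "$R"
$P '[[1,[0,-0.2,0.6],[0,0,-4]]]' >/dev/null
python3 -c "$R"
$P '[[1,[0,-0.1,0.6],[0,0,-4]]]' >/dev/null
python3 -c "$R"
```

```text
t 7.9 p [ 0.4642 -0.3976  0.1259] yaw 42.7 tilt 0.003 F [-1.1 -0.4  2.8] M [ 0.05 -0.   -0.06] w 0.450 q6 -0.01
tool shift mm [ 0.  -0.6 -0.1] level rotvec deg [0.16 0.01 0.  ]
t 8.0 p [ 0.4643 -0.3976  0.1259] yaw 46.8 tilt 0.004 F [-0.8 -0.2  3.9] M [ 0.14  0.19 -0.08] w 0.453 q6 -0.08
tool shift mm [ 0.  -0.8 -0.1] level rotvec deg [0.21 0.02 0.  ]
t 8.1 p [ 0.4644 -0.3976  0.1258] yaw 51.0 tilt 0.004 F [-2.   0.6  3.8] M [ 0.17  0.23 -0.14] w 0.448 q6 -0.16
tool shift mm [ 0.  -0.8 -0.2] level rotvec deg [0.23 0.04 0.  ]
```

```bash
P="python3 -m pendant"
R='from h import *;rep((.4638,-.3971),.126)'
$P '[[1,[0,-0.5,0.6],[0.2,0,-4]]]' >/dev/null
python3 -c "$R"
$P '[[1,[0,-0.3,0.6],[0.2,0,-4]]]' >/dev/null
python3 -c "$R"
$P '[[1,[0,-0.3,0.6],[0.2,0,-4]]]' >/dev/null
python3 -c "$R"
```

```text
t 8.2 p [ 0.4643 -0.3977  0.1259] yaw 55.2 tilt 0.002 F [-0.7  0.1  2.3] M [ 0.01 -0.01  0.03] w 0.450 q6 -0.23
tool shift mm [ 0.2 -0.7 -0.1] level rotvec deg [0.09 0.06 0.  ]
t 8.3 p [ 0.4643 -0.3978  0.1259] yaw 59.3 tilt 0.002 F [-1.  -0.4  2.2] M [-0.02 -0.02 -0.03] w 0.453 q6 -0.30
tool shift mm [ 0.3 -0.8 -0.1] level rotvec deg [-0.05  0.07 -0.  ]
t 8.4 p [ 0.4645 -0.398   0.1259] yaw 63.5 tilt 0.004 F [-0.1 -0.1  2.1] M [-0.07 -0.09 -0.1 ] w 0.452 q6 -0.37
tool shift mm [ 0.5 -1.  -0.1] level rotvec deg [-0.18  0.09 -0.  ]
```

```bash
P="python3 -m pendant"
R='from h import *;rep((.4638,-.3971),.126)'
$P '[[1,[0.5,-1,0.8],[-0.1,0.1,-4]]]' >/dev/null
python3 -c "$R"
$P '[[1,[0.4,-0.8,0.8],[0,0,-4]]]' >/dev/null
python3 -c "$R"
$P '[[1,[0.3,-0.5,0.8],[0,0,-4]]]' >/dev/null
python3 -c "$R"
```

```text
t 8.5 p [ 0.4644 -0.3978  0.1259] yaw 67.7 tilt 0.001 F [ 0.7 -0.3  3.3] M [-0.03 -0.07 -0.08] w 0.452 q6 -0.45
tool shift mm [ 0.4 -0.8 -0.1] level rotvec deg [0.02 0.03 0.  ]
t 8.6 p [ 0.4642 -0.3976  0.1259] yaw 71.8 tilt 0.002 F [ 0.3 -0.6  4.1] M [ 0.03  0.13 -0.07] w 0.450 q6 -0.52
tool shift mm [ 0.3 -0.6 -0.1] level rotvec deg [0.1  0.07 0.  ]
t 8.7 p [ 0.4642 -0.3976  0.1259] yaw 76.0 tilt 0.004 F [-0.8  0.7  3.5] M [ 0.03  0.13 -0.15] w 0.448 q6 -0.59
tool shift mm [ 0.4 -0.6 -0.1] level rotvec deg [0.17 0.13 0.  ]
```

```bash
P="python3 -m pendant"
R='from h import *;rep((.4638,-.3971),.126)'
$P '[[1,[0.2,-0.4,0.8],[0.1,0.1,-3]]]' >/dev/null
python3 -c "$R"
$P '[[1,[0.2,-0.4,0.9],[0.1,0.1,-3]]]' >/dev/null
python3 -c "$R"
$P '[[1,[0.2,-0.4,0.9],[0.1,0.1,-3]]]' >/dev/null
python3 -c "$R"
```

```text
t 8.8 p [ 0.4641 -0.3976  0.1258] yaw 79.1 tilt 0.002 F [-0.4  0.4  2.5] M [ 0.03  0.1  -0.07] w 0.451 q6 -0.65
tool shift mm [ 0.5 -0.4 -0.2] level rotvec deg [0.11 0.07 0.  ]
t 8.9 p [ 0.464  -0.3976  0.1253] yaw 82.3 tilt 0.001 F [-0.3 -0.4  1.7] M [-0.08  0.02 -0.01] w 0.458 q6 -0.70
tool shift mm [ 0.5 -0.3 -0.7] level rotvec deg [0.05 0.01 0.  ]
t 9.0 p [ 0.4638 -0.3976  0.1246] yaw 85.4 tilt 0.001 F [-0.4 -1.  -1.8] M [-0.19 -0.06  0.02] w 0.453 q6 -0.76
tool shift mm [ 0.5 -0.  -1.4] level rotvec deg [-0.02 -0.05  0.  ]
```

It's starting to drop at yaw ≈82–85°. I stop turning and press straight down.

```bash
P="python3 -m pendant"
R='from h import *;rep((.4638,-.3971),.116)'
$P '[[1,[0.2,0,1.5],[0,0,0]]]' >/dev/null
python3 -c "$R"
$P '[[1,[0.2,0,1.5],[0,0,0]]]' >/dev/null
python3 -c "$R"
$P '[[1,[0.2,0,1.5],[0,0,0]]]' >/dev/null
python3 -c "$R"
```

```text
t 9.1 p [ 0.464  -0.3978  0.1232] yaw 85.4 tilt 0.000 F [ 0.8 -0.7 -0.4] M [-0.23 -0.13  0.02] w 0.454 q6 -0.76
tool shift mm [ 0.7 -0.3  7.2] level rotvec deg [ 0.02 -0.01 -0.  ]
t 9.2 p [ 0.4641 -0.3979  0.1217] yaw 85.4 tilt 0.001 F [ 0.3 -1.2  0.3] M [-0.28 -0.02  0.02] w 0.450 q6 -0.76
tool shift mm [ 0.8 -0.4  5.7] level rotvec deg [0.04 0.03 0.  ]
t 9.3 p [ 0.4642 -0.398   0.1201] yaw 85.3 tilt 0.001 F [0.1 0.1 1.3] M [-0.26 -0.03  0.03] w 0.451 q6 -0.76
tool shift mm [ 0.8 -0.4  4.1] level rotvec deg [0.05 0.06 0.  ]
```

```bash
P="python3 -m pendant"
R='from h import *;rep((.4638,-.3971),.116)'
$P '[[1,[0.7,-0.4,1.5],[0,0,0]]]' >/dev/null
python3 -c "$R"
$P '[[1,[0.5,-0.3,1.2],[0,0,0]]]' >/dev/null
python3 -c "$R"
$P '[[1,[0.3,-0.3,1],[0,0,0]]]' >/dev/null
python3 -c "$R"
$P '[[1,[0.3,-0.3,0.8],[0,0,0]]]' >/dev/null
python3 -c "$R"
```

```text
t 9.4 p [ 0.4639 -0.3973  0.1184] yaw 85.3 tilt 0.002 F [ 0.3 -1.3 -0.5] M [-0.45 -0.04  0.03] w 0.449 q6 -0.75
tool shift mm [ 0.2 -0.1  2.4] level rotvec deg [0.06 0.08 0.  ]
t 9.5 p [ 0.4637 -0.3972  0.1173] yaw 85.2 tilt 0.003 F [ 0.5 -2.5  0.7] M [-0.48 -0.06 -0.01] w 0.451 q6 -0.75
tool shift mm [0.1 0.  1.3] level rotvec deg [0.09 0.12 0.  ]
t 9.6 p [ 0.4637 -0.3972  0.1164] yaw 85.2 tilt 0.004 F [ 0.3 -2.6  0.4] M [-0.49 -0.29 -0.05] w 0.450 q6 -0.75
tool shift mm [0.1 0.1 0.4] level rotvec deg [0.13 0.17 0.  ]
t 9.7 p [ 0.4637 -0.3973  0.116 ] yaw 85.2 tilt 0.005 F [-0.  -1.7  2.3] M [-0.39 -0.13  0.02] w 0.454 q6 -0.75
tool shift mm [ 0.2  0.1 -0. ] level rotvec deg [0.18 0.22 0.  ]
```

It dropped the full 10 mm (0.1259→0.116). Now I screw it clockwise.

```bash
P="python3 -m pendant"
R='from h import *;rep((.4638,-.3974),.116)'
$P '[[1,[0,0,0.5],[0.2,0.2,4]]]' >/dev/null
python3 -c "$R"
$P '[[1,[0,0,0.5],[0.1,0.1,4]]]' >/dev/null
python3 -c "$R"
$P '[[1,[0,0,0.5],[0.1,0.1,4]]]' >/dev/null
python3 -c "$R"
$P '[[1,[0,0,0.5],[0,0,4]]]' >/dev/null
python3 -c "$R"
```

```text
t 9.8 p [ 0.464  -0.3975  0.1159] yaw 81.1 tilt 0.001 F [ 0.8 -2.7  0.7] M [-0.37 -0.24 -0.01] w 0.450 q6 -0.68
tool shift mm [ 0.1 -0.2 -0.1] level rotvec deg [0.04 0.05 0.  ]
t 9.9 p [ 0.4641 -0.3976  0.1155] yaw 77.0 tilt 0.001 F [ 0.6 -0.2  0.6] M [-0.34 -0.26 -0.  ] w 0.452 q6 -0.61
tool shift mm [ 0.1 -0.4 -0.5] level rotvec deg [-0.04 -0.05  0.  ]
t 10.0 p [ 0.4643 -0.3975  0.1151] yaw 72.8 tilt 0.003 F [ 0.5 -2.  -0.2] M [-0.38 -0.19 -0.02] w 0.453 q6 -0.54
tool shift mm [-0.  -0.5 -0.9] level rotvec deg [-0.13 -0.15  0.  ]
t 10.1 p [ 0.4644 -0.3976  0.1146] yaw 68.6 tilt 0.003 F [ 0.1 -1.3  0.6] M [-0.45 -0.09  0.06] w 0.452 q6 -0.47
tool shift mm [ 0.  -0.6 -1.4] level rotvec deg [-0.13 -0.13  0.  ]
```

```bash
P="python3 -m pendant"
R='from h import *;rep((.4638,-.3974),.111)'
$P '[[1,[0,-0.4,0.5],[-0.1,-0.1,4]]]' >/dev/null
python3 -c "$R"
$P '[[1,[0,-0.3,0.5],[-0.1,-0.1,4]]]' >/dev/null
python3 -c "$R"
$P '[[1,[0,-0.3,0.5],[-0.1,-0.1,4]]]' >/dev/null
python3 -c "$R"
$P '[[1,[0,-0.2,0.5],[0,0,4]]]' >/dev/null
python3 -c "$R"
```

```text
t 10.2 p [ 0.4641 -0.3976  0.1141] yaw 64.4 tilt 0.001 F [ 0.3 -0.8  1. ] M [-0.45 -0.29  0.02] w 0.452 q6 -0.39
tool shift mm [ 0.  -0.4  3.1] level rotvec deg [-0.02 -0.03  0.  ]
t 10.3 p [ 0.4641 -0.3975  0.1137] yaw 60.3 tilt 0.002 F [ 1.3 -2.2  0.4] M [-0.42 -0.33  0.06] w 0.451 q6 -0.32
tool shift mm [-0.  -0.3  2.7] level rotvec deg [0.12 0.07 0.  ]
t 10.4 p [ 0.464  -0.3974  0.1132] yaw 56.1 tilt 0.005 F [ 0.1 -2.1  1. ] M [-0.4  -0.19  0.06] w 0.455 q6 -0.24
tool shift mm [-0.2 -0.2  2.2] level rotvec deg [0.27 0.15 0.  ]
t 10.5 p [ 0.464  -0.3973  0.1128] yaw 51.9 tilt 0.006 F [ 1.  -2.1  0.4] M [-0.47 -0.23  0.01] w 0.454 q6 -0.17
tool shift mm [-0.2 -0.1  1.8] level rotvec deg [0.31 0.14 0.  ]
```

```bash
P="python3 -m pendant"
R='from h import *;rep((.4638,-.3974),.111)'
$P '[[1,[0,0,0.5],[0.2,0.1,4]]]' >/dev/null
python3 -c "$R"
$P '[[1,[0,0,0.5],[0.2,0.1,4]]]' >/dev/null
python3 -c "$R"
$P '[[1,[0,0,0.5],[0,0,4]]]' >/dev/null
python3 -c "$R"
$P '[[1,[0,0,0.5],[0,0,4]]]' >/dev/null
python3 -c "$R"
```

```text
t 10.6 p [ 0.4641 -0.3975  0.1123] yaw 47.8 tilt 0.003 F [ 0.9 -1.4  0.2] M [-0.56 -0.19  0.  ] w 0.450 q6 -0.10
tool shift mm [-0.2 -0.3  1.3] level rotvec deg [0.15 0.03 0.  ]
t 10.7 p [ 0.4642 -0.3976  0.1119] yaw 43.6 tilt 0.001 F [ 0.2 -1.6 -0.6] M [-0.47 -0.09  0.02] w 0.452 q6 -0.03
tool shift mm [-0.2 -0.4  0.9] level rotvec deg [-0.03 -0.07  0.  ]
t 10.8 p [ 0.4642 -0.3976  0.1113] yaw 39.4 tilt 0.002 F [ 0.4 -1.5  0.6] M [-0.33 -0.04  0.05] w 0.450 q6 0.04
tool shift mm [-0.2 -0.4  0.3] level rotvec deg [-0.04 -0.08  0.  ]
t 10.9 p [ 0.4642 -0.3976  0.1108] yaw 35.2 tilt 0.002 F [-0.9 -1.2 -0.2] M [-0.33 -0.03  0.03] w 0.455 q6 0.12
tool shift mm [-0.2 -0.4 -0.2] level rotvec deg [-0.05 -0.07  0.  ]
```

```bash
P="python3 -m pendant"
R='from h import *;rep((.4638,-.3974),.110)'
$P '[[1,[0,0,0.5],[0,0,4]]]' >/dev/null
python3 -c "$R"
$P '[[1,[0,0,0.5],[0,0,4]]]' >/dev/null
python3 -c "$R"
$P '[[1,[0,0,0.4],[0,0,3]]]' >/dev/null
python3 -c "$R"
$P '[[1,[0,0,0.4],[0,0,3]]]' >/dev/null
python3 -c "$R"
```

```text
t 11.0 p [ 0.4642 -0.3976  0.1104] yaw 31.1 tilt 0.001 F [ 0.3 -1.8  1.3] M [-0.41 -0.01  0.03] w 0.449 q6 0.19
tool shift mm [-0.2 -0.4  0.4] level rotvec deg [-0.05 -0.06  0.  ]
t 11.1 p [ 0.4641 -0.3977  0.1099] yaw 26.9 tilt 0.001 F [-0.8 -2.7  3.7] M [-0.48  0.17  0.18] w 0.451 q6 0.26
tool shift mm [-0.1 -0.4 -0.1] level rotvec deg [-0.05 -0.05  0.  ]
t 11.2 p [ 0.4641 -0.3979  0.11  ] yaw 23.8 tilt 0.001 F [ 1.2 -1.7  3. ] M [-0.18 -0.06  0.9 ] w 0.453 q6 0.32
tool shift mm [-0.  -0.5 -0. ] level rotvec deg [-0.03 -0.02  0.  ]
t 11.3 p [ 0.4642 -0.3978  0.11  ] yaw 20.8 tilt 0.000 F [-1.3 -1.3  3.9] M [-0.16  0.22  0.97] w 0.449 q6 0.37
tool shift mm [-0.2 -0.5  0. ] level rotvec deg [-0.02 -0.01  0.  ]
```

The stop is reached: Mz jumps to 0.97 N m and z holds at 0.110, a 6 mm screw-down. I release and rise.

```bash
P="python3 -m pendant"
R='from h import *;rep((.4638,-.3974),.110)'
$P '[[1,[0,0,0],[0,0,-0.5]],[0,[0,0,0],[0,0,0]],[0,[0,0,0],[0,0,0]],[0,[0,0,0],[0,0,0]],[0,[0,0,0],[0,0,0]]]' >/dev/null
python3 -c "$R"
$P '[[0,[0,0,-10],[0,0,0]],[0,[0,0,-30],[0,0,0]],[0,[0,0,-40],[0,0,0]],[0,[0,0,-40],[0,0,0]],[0,[0,0,0],[0,0,0]]]' >/dev/null
$P '[[0,[-40,0,0],[0,0,0]],[0,[-40,0,0],[0,0,0]],[0,[-40,0,0],[0,0,0]],[0,[0,0,0],[0,0,0]],[0,[0,0,0],[0,0,0]]]' >/dev/null
python3 -c "$R
p,d=grab_frame('scene');cv2.imwrite('pics/s4.png',p[:,:,::-1])
p2,d2=grab_frame('top')
for n,dd in(('scene',d),('top',d2)):
  P=cloud(n,dd).reshape(-1,3);P=P[np.isfinite(P).all(1)];P=P[np.linalg.norm(P[:,:2]-[.464,-.397],axis=1)<.05]
  print(n)
  for lo,hi in((.01,.06),(.08,.1),(.1,.112),(.112,.125),(.125,.14)):
    m=P[(P[:,2]>lo)&(P[:,2]<hi)]
    if len(m)>8:print(lo,len(m),circ(m[:,:2]),m[:,2].mean().round(4))
  k=P[(P[:,2]>.125)&(P[:,2]<.15)&(np.linalg.norm(P[:,:2]-[.464,-.397],axis=1)<.017)]
  a=np.linalg.lstsq(np.c_[k[:,:2]-[.464,-.397],np.ones(len(k))],k[:,2],rcond=None)[0];print('knob top plane slopes,z',a.round(4),len(k))"
```

```text
t 11.8 p [ 0.4635 -0.3959  0.1088] yaw 21.4 tilt 0.005 F [-0.5  0.3  0.2] M [ 0.04 -0.02 -0.02] w 0.732 q6 0.36
tool shift mm [-0.3  1.5 -1.2] level rotvec deg [-0.26 -0.    0.  ]
t 12.8 p [ 0.3495 -0.4406  0.2378] yaw 21.6 tilt 0.003 F [ 1.1  0.3 -0.9] M [-0.03  0.01 -0.03] w 1.000 q6 0.15
tool shift mm [122.    2.3 127.9] level rotvec deg [-0.16 -0.08  0.  ]
scene
0.01 655 (array([ 0.4639, -0.3969]), 0.0398) 0.0393
0.08 190 (array([ 0.4642, -0.3976]), 0.0286) 0.09
0.1 231 (array([ 0.4632, -0.3955]), 0.0236) 0.1059
0.112 95 (array([ 0.4638, -0.3971]), 0.019) 0.1188
0.125 217 (array([ 0.4635, -0.3963]), 0.015) 0.1299
knob top plane slopes,z [-0.0049 -0.024   0.1303] 132
top
0.01 328 (array([ 0.4646, -0.3984]), 0.0399) 0.0482
0.08 62 (array([ 0.4644, -0.3992]), 0.0293) 0.0902
0.1 336 (array([ 0.4642, -0.3997]), 0.0257) 0.1056
0.112 37 (array([ 0.4644, -0.3995]), 0.0205) 0.1181
0.125 392 (array([ 0.4646, -0.3983]), 0.0143) 0.13
knob top plane slopes,z [-0.0121 -0.0114  0.1302] 279
```

View pics/s4.png

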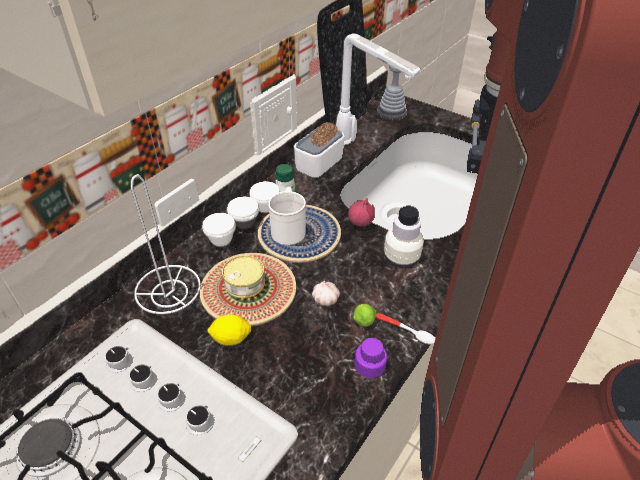

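The lid sits level on the jar at (408,222). Its knob top is at 0.130 m, against 0.131 m expected when fully down, and the bystanders haven't moved.

```bash
python3 -c "from rig import *;print(hand_in())"
```

```text
the job is handed in; nothing more can be done
None
```

The lid is screwed down to its stop on the jar and released, and I have handed the job in. It took about 13 s of robot time; `hand_in()` reports no verdict.

- **Pick-up:** My first grip on the knob was about 3 mm off-centre and 8 mm high, so I opened and regripped before lifting.
- **Setting down:** I set the lid level on the thread tops with about 5 N.
- **Finding the thread:** Turned back about 45°, it dropped 10 mm into the entry under light pressure.
- **Screwing down:** It went clockwise about 60° and 6 mm down. Then the turning moment jumped to about 0.95 N m and the grip slipped at the stop.

**Last checks:**
- **Height:** both cameras put the knob's top at 130 mm, against 131 mm expected when fully down. That is within the cameras' 2 mm accuracy.
- **Centring:** the lid is within about 1 mm of the jar's axis.
- **Tilt:** the two cameras gave 0.024 and 0.017 rad, which is within noise and under the 0.06 limit.
- **Surroundings:** the last scene picture shows the other objects where they were, and the gripper is open and clear of everything.

No check failed. The two cameras differ by 2–3 mm in absolute y position, which is about their calibration error.

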